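# Wind the sample tin up to the pointer

## Robot

A 6-joint arm with a two-finger parallel gripper is mounted at the origin on a cart in front of the work surface, level with it; the furniture and walls round the work are solid. World frame = base frame: x ahead of the robot, y to its left, z up, the work surface at z = 0. Lengths are in mm, angles in rad, forces in N, time in s.
With the tool pointing down it reaches from about 350 to 975 mm from the base axis. Payload 7.1 kg.
Tool frame: the origin (TCP) lies on the front face of the gripper's body, between the roots of the fingers; the fingertips stand 80 mm ahead of it and the grasp point (between the pads) lies 61 mm ahead of it (env.tips_ahead is the distance from the TCP to the fingertips, in mm); z points along the fingers, y is the line along which they close (so a half turn about z gives the same grasp; the last joint's range is limited). The gripper opens to 88 mm and grips with 3 to 60 N. Pads are 20 mm wide; open, the fingers measure 115 mm over their backs; the gripper's body (75 mm by 178 mm) begins 61 mm behind the grasp point.
Start: joints at [-1.185, 0.423, 1.63, -0, 1.089, -0.019], TCP at [246.162, -574.465, 302.675] pointing down, gripper open.
Joint ranges: [-3, 3], [-0.9, 2.11], [0.09, 2.58], [-1.31, 4.45], [0.11, 2.69], [-2.54, 2.54]. Speed limits (rad/s): [2.39, 2.39, 3.01, 3.14, 3.14, 3.14].

## Interface

Orientations are given as a unit quaternion [x, y, z, w].
In Python, from station import env, set_gripper, viewer, workorder gives the robot as it stands. Calls block until the motion is done:
- env.reach(position, orientation): joint-space move of the TCP to a pose.
- env.move_l(position, rot=None, rate=150, f_stop=None): straight line of the TCP; rot=None keeps the orientation; rate is the mean speed in mm/s. With f_stop (N) it stops when the force on the tool has changed by that much, and returns True; else False.
- env.move_joints(angles): joint-space move.
- set_gripper(opening): finger opening in mm; the grip force is fixed at half the most; returns when the fingers have stopped.
- env.hold(seconds).
- env.ik(position, orientation): joint angles nearest the present ones, or None.
- env.read_state(): the state.
- viewer.camera(name): name is "scene" or "top"; returns the picture (384x512x3 uint8, blue, green, red); there is no depth.
- viewer.camera_params(name): a dict with "fx", "fy", "cx", "cy" (pixels), "pose" (4x4, takes a point from camera to world coordinates). Camera axes: x right, y up, looking along -z (the intrinsics and any distortion apply to the point x, -y, -z); pixel columns grow to the right and rows downward; lengths in mm; the calibration is good to about 2 mm. A picture is of the moment at which its call begins. camera_params takes no time and is no camera call.
A pose or a line that the arm cannot do raises env.IKError and nothing moves.
- workorder.sign_off(): hands the job in; it is judged then, once.
The state is a dict: "time_s": time; "qpos": joint angles; "dq": joint speeds; "tau": joint torques, N m; "tool_pos": TCP position; "orientation": TCP orientation; "force": force on the tool from outside, world axes, zero at the start; "wrist_torque": the same for the moment, N m; "width": finger opening in mm; "grip_force": force on a finger pad.
Only numpy, scipy, OpenCV 4.12 (cv2) and the standard library are available. Lean on these libraries where they do the work, as an engineer would, in place of code of your own. Each camera call takes 0.05 s, during which the arm holds its last target. There are 200 camera calls.

## Task

Turn the crank handle of the small screw jack to raise the sample tin standing in its tray until the tin's top rim is level with the tip of the pointer beside it, then let go of the handle. Raise it only with the crank: do not touch the tin, leave the pointer where it is set, and do not knock over or shove the things lying round the jack.

Things in the scene. Friction and masses are not known exactly. Their poses are not given: they have to be found in the camera images.
- lift_stand: grey screw-jack stand, bolted down (fixed), 270 mm long along its x, base plate 12 mm thick; origin on the bench surface at the middle between crank axis and tin. Its x axis points from the crank (the end nearer the robot) to the tin, z up. The vertical crank axis is at (-90, 0) mm, the vertical ram with the tin at (+90, 0), the pointer's post (10 mm thick, 198 mm high) at (+90, +83) in this frame.
- crank (a joint): turn of the crank in rad; 0 at the start = lowest position, where the crank arm points along the stand's -x (to the robot). It grows clockwise as seen from above, and clockwise raises the tray by 12 mm a turn (right-handed, self-locking: the tray stays where it is left). It runs from 0 to 29. It turns stiffly: about 2 to 3 N at the knob.
- knob_mid (a point): the point to hold on the crank's knob: an upright black barrel grip, 53 mm high, 25 mm thick at most, that spins freely on its pin at the end of the 60 mm crank arm, so the hand need not turn while it goes round. The point is on the knob's axis, 30 mm above its lower end and 23 mm below its top, 110 mm above the bench; the arm's upper side is 32 mm below it. The knob runs on a circle of 60 mm radius about the crank axis, always at the same height.
- sample_tin: loose round paint tin, 62 mm in diameter, 62 mm high, standing in the shallow round tray (76 mm wide, lip 5 mm above its floor) on the jack's ram; origin at the centre of its underside, 66 mm above the bench at the start.
- tin_rim (a point): centre of the tin's top, at the height of its rim (128 mm above the bench at the start)
- tray (a point): centre of the tray's inner floor, on which the tin stands; moves up with the tray
- lift (a joint): height of the tray above its lowest position, m, 0 to 0.056; driven by the crank only
- pointer_tip (a point): sharp tip of the thin steel pointer (8 mm thick, coming to a point) that reaches from a clamp on the post towards the tin and ends 8 mm from its side; set at a different height each time, 18 to 42 mm above the tin's rim at the start
- pointer (a joint): height of the pointer's clamp above its lowest setting, m; to be left as it is (a stiff clamp)
- gauge: loose black gauge, 105x62x26 mm, a bystander; origin under its centre
- marker: loose pen with a black cap lying on the bench, 128x18x18 mm, a bystander; origin under its centre
- cup: loose capped paint cup, 100 mm wide, 165 mm high, a bystander; origin under its centre
There are look-alikes about, which are no part of the job. What is shaped like the sample_tin but orange, red or yellow is not meant.

How it is judged:
By the outcome, as a careful person would: the job done as asked, in the order asked, and still so for the second after the job is handed in, with the robot touching nothing.
It also fails if it takes over 69 s, if anything falls off the work surface, if the arm or the gripper's body presses on something with over 40 N, if the wrist force passes 120 N, or if a joint passes its speed limit or range.

## Working session

There is one attempt and no reset: what is moved stays moved. The work goes in short steps, each a Python script; the robot and the scene stay as the last script left them, time stands still between calls to the robot, and variables do not carry over. Pictures are saved under pics/ and viewed, at most 10 in all, crops included, and the job is handed in when it is done.

```bash
mkdir -p pics; ls; python3 - <<'E'
from station import env, viewer
import cv2
for n in ("scene","top"):
    im=viewer.camera(n); cv2.imwrite(f"pics/{n}0.png",cv2.resize(im,None,fx=1.5,fy=1.5,interpolation=cv2.INTER_CUBIC))
    p=viewer.camera_params(n); print(n,p)
print(env.read_state())
E
```

```text
pics
scene {'fx': 355.09448564571386, 'fy': 355.09448564571386, 'cx': 255.7983521082084, 'cy': 193.33533705549533, 'pose': array([[ 6.96732716e-01,  3.87934791e-01, -6.03382235e-01,
        -1.88679691e+01],
       [-7.17016165e-01,  3.51718115e-01, -6.01815741e-01,
        -7.96644370e+02],
       [-2.12448011e-02,  8.51939532e-01,  5.23209034e-01,
         5.94971282e+02],
       [ 0.00000000e+00,  0.00000000e+00,  0.00000000e+00,
         1.00000000e+00]])}
top {'fx': 349.010193804738, 'fy': 349.010193804738, 'cx': 262.5706717206603, 'cy': 192.41562312792323, 'pose': array([[-1.82215383e-02,  9.92436271e-01, -1.21401084e-01,
         3.74106310e+02],
       [-9.99805019e-01, -1.90102693e-02, -5.34175898e-03,
        -2.48369248e+02],
       [-7.60922267e-03,  1.21280078e-01,  9.92589161e-01,
         1.18326763e+03],
       [ 0.00000000e+00,  0.00000000e+00,  0.00000000e+00,
         1.00000000e+00]])}
{'time_s': 0.1, 'qpos': array([-1.18501384e+00,  4.23742796e-01,  1.63061601e+00, -2.35484330e-05,
        1.08858231e+00, -1.90019960e-02]), 'dq': array([-0.00080664, -0.00124938, -0.0001317 ,  0.00024046, -0.00103813,
        0.00146345]), 'tau': array([-1.02327267e-03, -5.45615530e+01, -2.74327058e+01,  6.44272962e-02,
        1.88035617e-02, -1.10223553e-05]), 'tool_pos': array([ 246.008164  , -574.12027941,  301.99189598]), 'orientation': array([ 9.79587187e-01,  2.01018627e-01, -1.33209123e-04, -6.61026411e-04]), 'force': array([-0.39036683, -0.49191846,  0.56231027]), 'wrist_torque': array([-0.07624029, -0.06197444,  0.02427618]), 'grip_force': 0.0, 'width': 87.238733623419}
```

View pics/scene0.png

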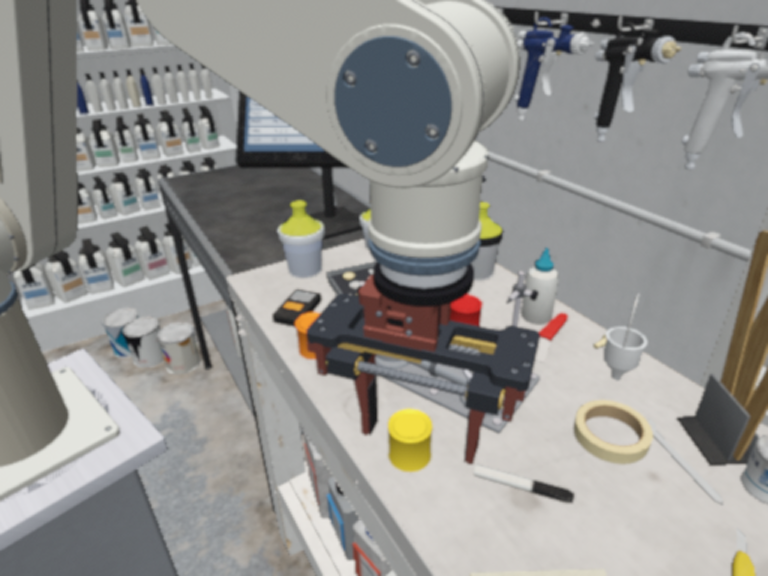

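View pics/top0.png

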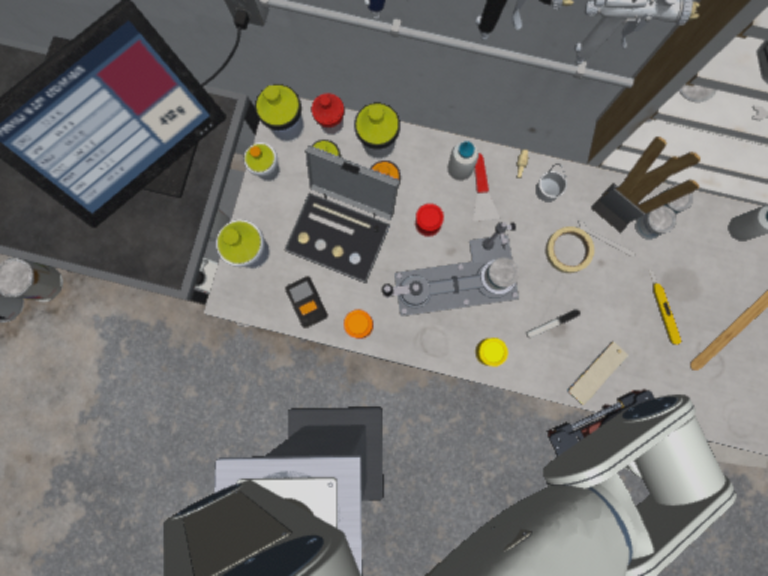

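```bash
python3 - <<'E'
from station import viewer
import cv2
im=viewer.camera("top")[135:220,245:358]
cv2.imwrite("pics/top1.png",cv2.resize(im,None,fx=7,fy=7,interpolation=cv2.INTER_CUBIC))
E
```

```text
(no output)
```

View pics/top1.png

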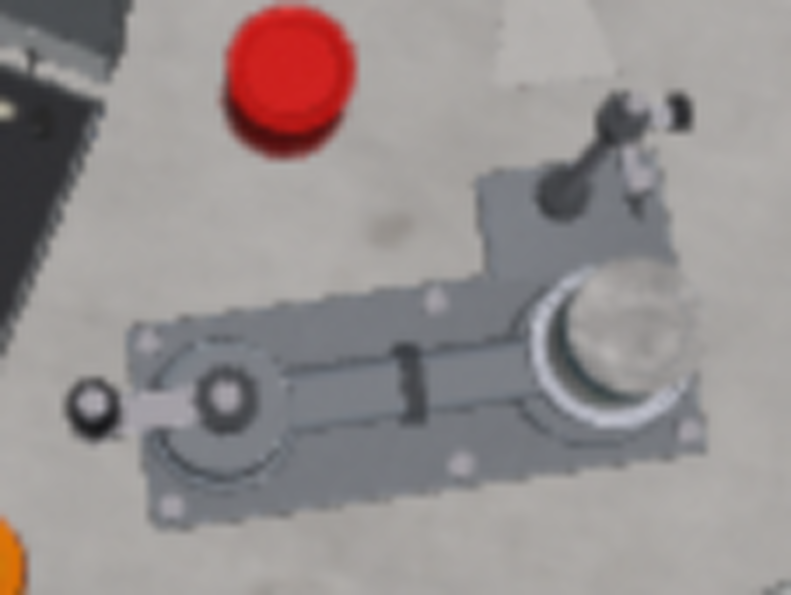

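```bash
cat > h.py <<'E'
import numpy as np, cv2
from scipy.optimize import least_squares
from scipy.spatial.transform import Rotation as R
from station import env, set_gripper, viewer, workorder
def proj(P,n):
    p=viewer.camera_params(n); T=np.linalg.inv(p["pose"]); c=T[:3,:3]@np.asarray(P,float)+T[:3,3]
    return np.array([p["cx"]+p["fx"]*c[0]/-c[2], p["cy"]-p["fy"]*c[1]/-c[2]])
def loc2w(s,l):
    c,si=np.cos(s[2]),np.sin(s[2]); return np.array([s[0]+c*l[0]-si*l[1], s[1]+si*l[0]+c*l[1], l[2]])
E
cat > fit.py <<'E'
from h import *
crop=lambda u,v:(np.array([u,v])+.5)/7-.5+[245,135]
obs=[((-150,0,133),crop(93,404)),((90,0,128),crop(632,326)),((90,83,198),crop(622,118)),((90,83,12),crop(563,195))]
cor=[((-135,-1),crop(152,530)),((-135,1),crop(130,326)),((135,-1),crop(706,452))]
def f(q):
    r=[proj(loc2w(q,l),"top")-o for l,o in obs]+[proj(loc2w(q,(x,q[3]*y,12)),"top")-o for (x,y),o in cor]
    return np.ravel(r)
s=least_squares(f,[480,-250,-1.4,45],loss="soft_l1")
print(s.x, f(s.x).reshape(-1,2).round(1).tolist())
np.save("stand.npy",s.x)
q=s.x
print("knob",loc2w(q,(-150,0,110)),"axis",loc2w(q,(-90,0,110)),"tin",loc2w(q,(90,0,66)))
E
python3 fit.py
```

```text
[ 522.00895137 -377.98281985  -14.01149679   50.13018994] [[0.2, 0.0], [1.1, 0.1], [2.5, -2.1], [-0.0, 0.2], [-0.9, 0.4], [-2.0, 0.3], [-0.7, 0.0]]
knob [ 503.20800679 -229.16573587  110.        ] axis [ 510.72838463 -288.69256946  110.        ] tin [ 533.28951812 -467.27307023   66.        ]
```

```bash
cat >> h.py <<'E'
def quat(yaw):  # tool z down, tool y along stand's y (stand yaw given)
    y=np.array([-np.sin(yaw),np.cos(yaw),0]); z=np.array([0,0,-1.]); x=np.cross(y,z)
    return R.from_matrix(np.c_[x,y,z]).as_quat()
def show(n,name,box=None,f=1.5):
    im=viewer.camera(n)
    if box: im=im[box[1]:box[3],box[0]:box[2]]
    cv2.imwrite("pics/"+name,cv2.resize(im,None,fx=f,fy=f,interpolation=cv2.INTER_CUBIC))
E
python3 - <<'E'
from h import *
q=np.load("stand.npy"); k=loc2w(q,(-150,0,0))
for d in (0,np.pi):
    o=quat(q[2]+d)
    print([None if (j:=env.ik([k[0],k[1],z],o)) is None else j.round(2) for z in (171,290)])
    for a in range(0,360,60):
        p=loc2w(q,(-90-60*np.cos(np.radians(a)),60*np.sin(np.radians(a)),171)); j=env.ik(p,o); print(a,None if j is None else j.round(2))
o=min((quat(q[2]+d) for d in (0,np.pi)), key=lambda o:abs(env.ik([k[0],k[1],290],o)[5]))
np.save("o.npy",o)
env.reach([k[0],k[1],290],o); set_gripper(60)
print(env.read_state()["time_s"])
show("scene","scene1.png")
u=proj(loc2w(q,(90,20,140)),"scene");print(u)
b=[int(u[0]-65),int(u[1]-50),int(u[0]+65),int(u[1]+47)];print(b)
show("scene","scene1c.png",b,6)
E
```

```text
[array([-0.45,  0.51,  1.87, -0.  ,  0.76, -0.57]), array([-0.45,  0.33,  1.8 , -0.  ,  1.01, -0.57])]
0 [-0.45  0.51  1.87 -0.    0.76 -0.57]
60 [-0.44  0.58  1.73 -0.    0.83 -0.57]
120 [-0.52  0.62  1.65 -0.    0.87 -0.65]
180 [-0.61  0.59  1.71 -0.    0.84 -0.74]
240 [-0.63  0.52  1.84 -0.    0.78 -0.76]
300 [-0.55  0.48  1.93 -0.    0.74 -0.68]
[None, None]
0 None
60 None
120 [-0.52  0.62  1.65 -0.    0.87  2.49]
180 [-0.61  0.59  1.71 -0.    0.84  2.41]
240 [-0.63  0.52  1.84 -0.    0.78  2.38]
300 [-0.55  0.48  1.93 -0.    0.74  2.47]Traceback (most recent call last):
  File "<stdin>", line 8, in <module>
  File "<stdin>", line 8, in <lambda>
TypeError: 'NoneType' object is not subscriptable
```

```bash
python3 - <<'E'
from h import *
q=np.load("stand.npy"); k=loc2w(q,(-150,0,0))
o=quat(q[2]); np.save("o.npy",o)
env.reach([k[0],k[1],290],o); set_gripper(60)
print(env.read_state()["time_s"])
show("scene","scene1.png")
u=proj(loc2w(q,(90,20,140)),"scene");print(u)
b=[int(u[0]-65),int(u[1]-50),int(u[0]+65),int(u[1]+47)];print(b)
show("scene","scene1c.png",b,6)
E
```

```text
2.3583
[333.00965481 215.55144726]
[268, 165, 398, 262]
```

View pics/scene1.png

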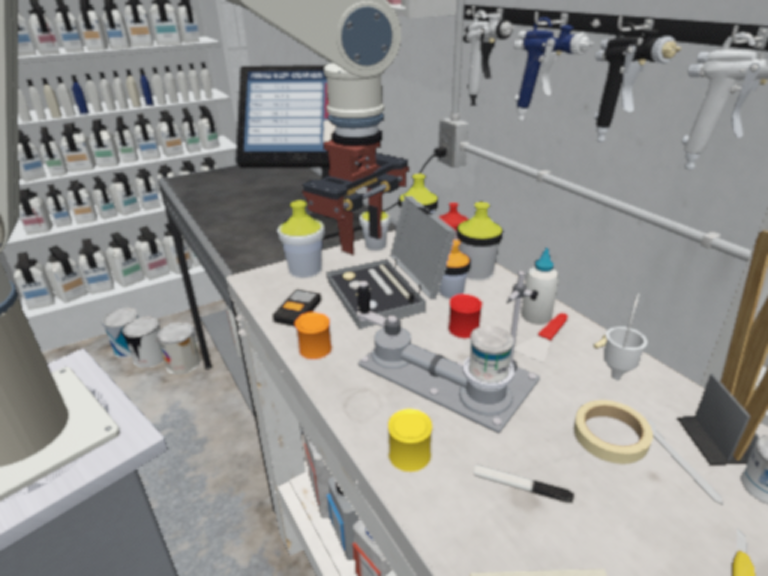

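View pics/scene1c.png

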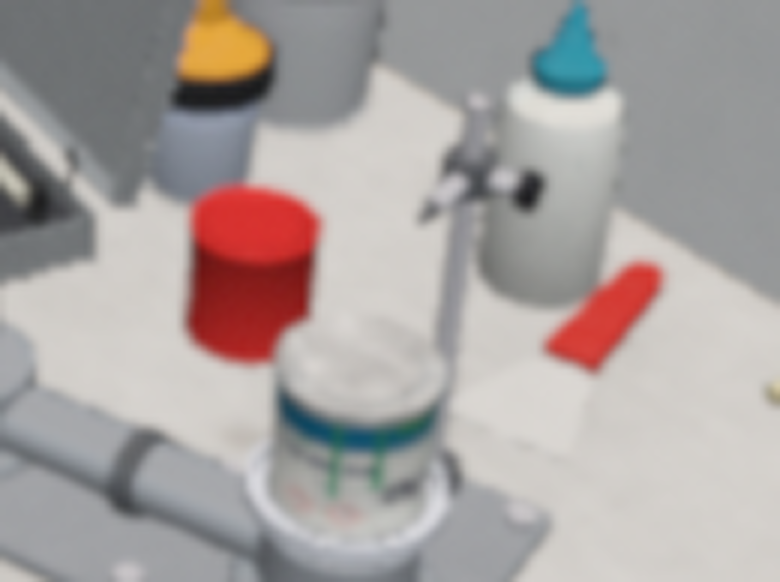

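```bash
cat > fit.py <<'E'
from h import *
crop=lambda u,v:(np.array([u,v])+.5)/7-.5+[245,135]
sc=lambda u,v:(np.array([u,v])+.5)/6-.5+[268,165]
obs=[((-150,0,133),"top",crop(93,404)),((90,0,128),"top",crop(632,326)),((90,83,198),"top",crop(640,103)),((90,83,12),"top",crop(563,195)),
((90,0,128),"scene",sc(360,358)),((90,83,198),"scene",sc(480,100)),((90,39,None),"top",crop(638,214)),((90,39,None),"scene",sc(421,219)),((-150,0,133),"scene",np.array([363,286])/1.5)]
def f(q):  # q: x,y,yaw,tip z, constant pixel biases per camera
    b={"top":q[4:6],"scene":q[6:8]}
    r=[proj(loc2w(q,(l[0],l[1],l[2] or q[3])),n)+b[n]-o for l,n,o in obs]
    return np.r_[np.ravel(r),q[4:]*1.0]
s=least_squares(f,[520,-370,-1.445,155,0,0,0,0],loss="soft_l1")
q=s.x
print(q.round(2), f(q)[:-4].reshape(-1,2).round(1).tolist())
np.save("stand.npy",q)
print("knob",loc2w(q,(-150,0,110)),"tin",loc2w(q,(90,0,66)),"hub px",[ (proj(loc2w(q,(-90,0,h)),"top")-[245,135]+.5)*7-.5 for h in (80,95)])
E
python3 fit.py
```

```text
[ 5.2189e+02 -3.7688e+02 -1.4400e+00  1.6840e+02  2.0000e-02 -2.2000e-01
 -1.1000e-01  3.4000e-01] [[-0.1, -0.0], [0.7, -0.2], [-0.5, -0.2], [-0.4, -0.0], [0.2, 0.2], [-0.0, -0.1], [0.3, 0.8], [-0.2, -0.1], [0.1, -0.4]]
knob [ 502.64620366 -228.12153019  110.        ] tin [ 533.44130583 -466.13762562   66.        ] hub px [array([225.26577911, 400.18315105]), array([226.3593927, 396.0658028])]
```

```bash
cat >> h.py <<'E'
def knob(q,a,z=171): return loc2w(q,(-90-60*np.cos(a),60*np.sin(a),z))  # a grows clockwise
def turn(q,a0,a1,n=20,rate=120,lim=35):
    N=max(1,int(np.ceil(abs(a1-a0)*n/2/np.pi))); fm=[]
    for a in np.linspace(a0,a1,N+1)[1:]:
        env.move_l(knob(q,a),rate=rate); s=env.read_state(); F=s["force"]; fm.append(np.linalg.norm(F[:2]))
        if fm[-1]>lim or s["width"]<15: print("stop",a,F,s["width"]); break
    s=env.read_state(); print("a",a,"Fxy max",max(fm),"mean",np.mean(fm),"F",s["force"].round(1),"w",s["width"],"t",s["time_s"])
    return a
E
python3 - <<'E'
from h import *
q=np.load("stand.npy"); 
env.move_l(knob(q,0,290),rot=quat(q[2]),rate=100)
print("hit",env.move_l(knob(q,0),rate=120,f_stop=10))
set_gripper(10); s=env.read_state(); print(s["width"],s["grip_force"],s["force"],s["time_s"])
turn(q,0,np.pi/2)
show("scene","scene2.png")
E
```

```text
hit False
23.59262063704435 29.999747537076473 [ 4.86089969  1.2718651  -1.29259415] 4.5083
a 1.5707963267948966 Fxy max 7.792426636048913 mean 6.239070792704593 F [ 7.5 -0.9 -0.8] w 23.87771566813079 t 6.05
```

View pics/scene2.png

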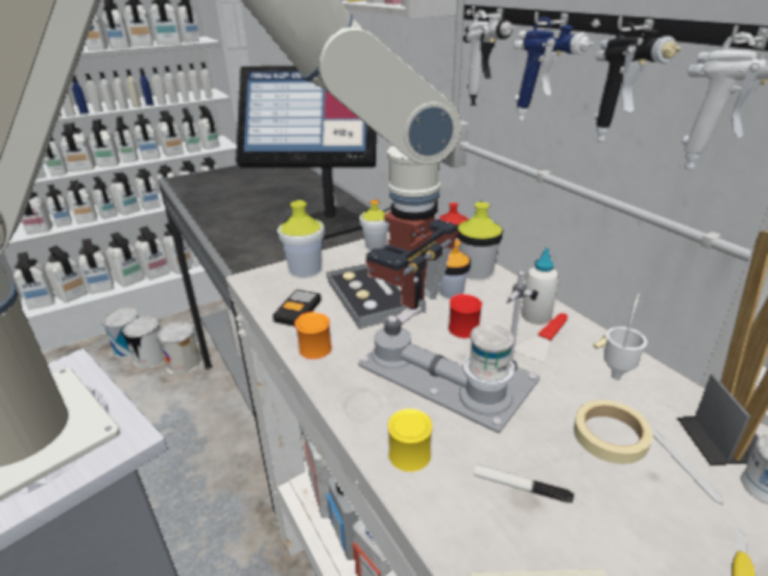

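The crank turns with low force and nothing else is touched (tin at about (490,360)). I'll carry on to 3 turns.

```bash
python3 - <<'E'
from h import *
q=np.load("stand.npy")
turn(q,np.pi/2,6*np.pi)
show("scene","scene3c.png",(278,165,378,240),8)
E
```

```text
a 18.84955592153876 Fxy max 9.428330651473104 mean 5.924585818434776 F [ 2.9 -3.2  6.4] w 23.57432156940414 t 23.0583
```

View pics/scene3c.png

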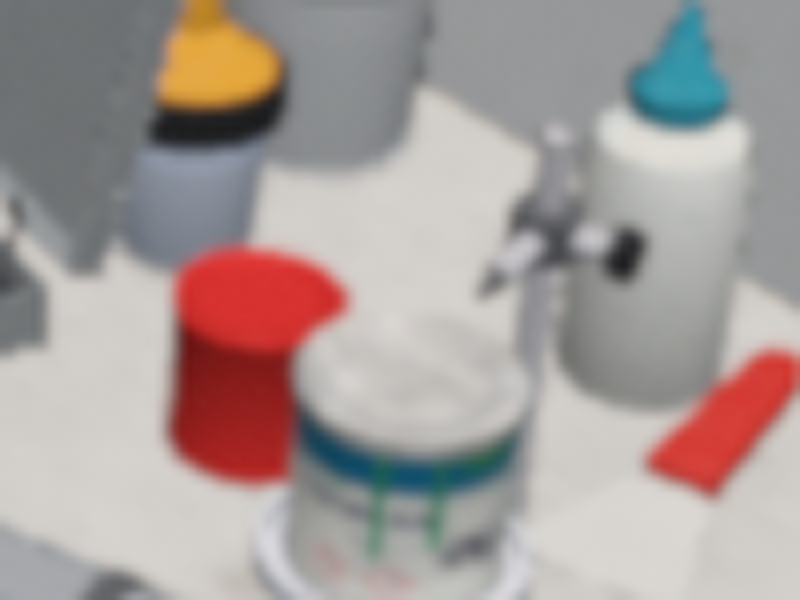

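```bash
python3 - <<'E'
from h import *
q=np.load("stand.npy"); b=q[6:8]
sc=lambda P:((proj(P,"scene")+b-[278,165]+.5)*8-.5).round(1)
for z in (162,164,166): print("rim",z,sc(loc2w(q,(90,0,z))))
for z in (164,166,168,170): print("tip",z,sc(loc2w(q,(90,39,z))),"if y=37",sc(loc2w(q,(90,37,z))),(proj(loc2w(q,(90,39,z)),"top")+q[4:6]-[245,135]+.5)*7-.5)
t=np.linspace(0,6.28,40); e=np.array([sc(loc2w(q,(90+31*np.cos(a),31*np.sin(a),164))) for a in t]); print(e.min(0),e.max(0))
E
```

```text
rim 162 [412.9 376.5]
rim 164 [413.6 370.3]
rim 166 [414.2 364.1]
tip 164 [478.5 305. ] if y=37 [475.2 308.2] [638.21018898 221.70616285]
tip 166 [479.2 298.9] if y=37 [475.9 302.1] [639.15867431 220.783013  ]
tip 168 [479.9 292.8] if y=37 [476.7 296. ] [640.11081349 219.8563069 ]
tip 170 [480.6 286.7] if y=37 [477.4 289.9] [641.06662766 218.92602396]
[296.2 307.1] [532.6 438.4]
```

```bash
python3 - <<'E'
from h import *
q=np.load("stand.npy"); b=q[6:8]
a=39.5/12*2*np.pi
turn(q,6*np.pi,a)
ims=[viewer.camera("scene").astype(float) for _ in range(8)]
x0,y0,x1,y1=310,188,350,216; f=20
im=cv2.resize(np.mean(ims,0)[y0:y1,x0:x1].astype(np.uint8),None,fx=f,fy=f,interpolation=cv2.INTER_CUBIC)
pr=lambda P:((proj(P,"scene")+b-[x0,y0]+.5)*f-.5)
for z,c in ((166.5,(0,0,255)),(167.5,(0,255,0)),(168.5,(255,0,0))):
    for t in np.linspace(.0,6.28,90):
        u=pr(loc2w(q,(90+31*np.cos(t),31*np.sin(t),z))); cv2.circle(im,tuple(int(v) for v in u),1,c,-1)
    u=pr(loc2w(q,(90,39,z))); cv2.circle(im,tuple(int(v) for v in u),3,c,-1); print(z,u)
cv2.imwrite("pics/s4.png",im)
E
```

```text
a 20.682151636132804 Fxy max 8.350988844942334 mean 5.917616529985042 F [ 7.7 -3.   3.2] w 24.08162519745494 t 24.9083
166.5 [559.13028064 284.17093758]
167.5 [560.03171491 276.54330519]
168.5 [560.93435597 268.90546133]
```

View pics/s4.png

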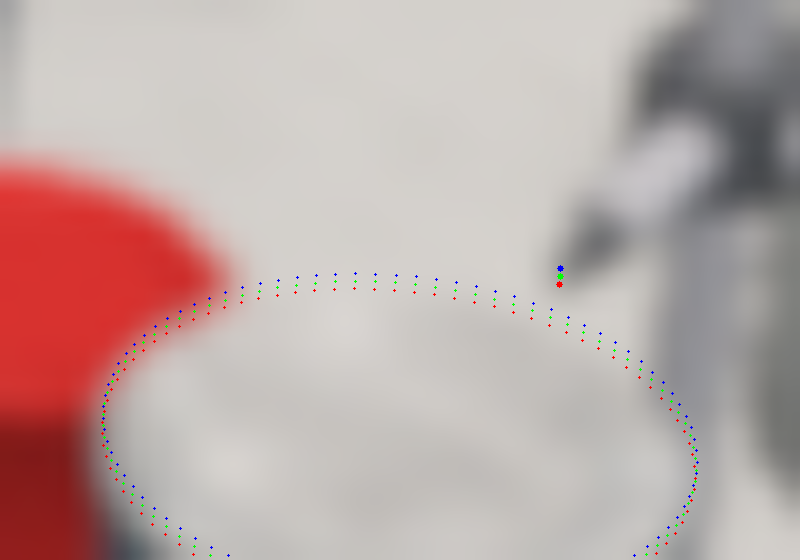

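The tip is at about (561,277), which is level with the 167.5 mm prediction. The rim's edge against the red tin also follows the 167.5 ellipse. Time to let go and move clear.

```bash
python3 - <<'E'
from h import *
q=np.load("stand.npy"); a=39.5/12*2*np.pi
set_gripper(55); env.move_l(knob(q,a,300),rate=120); env.hold(.5)
s=env.read_state(); print(s["time_s"],s["force"],s["width"])
show("scene","s5.png",(200,130,400,280),4)
E
```

```text
27.7 [0.31683162 1.15170642 0.31547868] 54.9836845903332
```

View pics/s5.png

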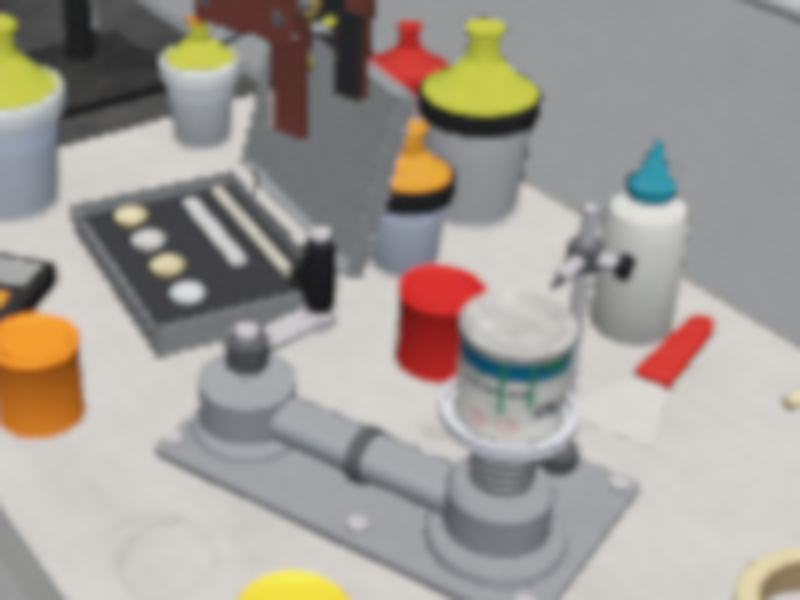

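The gripper is clear above, the knob is free with its top at (320,232), the tin stands upright at (517,360), and nothing around the jack has moved. Before handing in, I'll check that the knob is where the crank angle says it should be.

```bash
python3 - <<'E'
from h import *
q=np.load("stand.npy"); a=39.5/12*2*np.pi
for d in (-.15,0,.15): print(d,((proj(knob(q,a+d,133),"scene")+q[6:8]-[200,130]+.5)*4-.5).round(1))
p=(proj(knob(q,a,133),"scene")+q[6:8]-[200,130]+.5)*4-.5
if np.linalg.norm(p-[320,232])<12: print(workorder.sign_off())
E
```

```text
-0.15 [310.1 233.6]
0 [320.2 238.8]
0.15 [328.9 244.7]
the job is handed in; nothing more can be done
None
```

I turned the crank about 3.3 turns, which raised the tin's rim to about 167.5 mm. By the camera that is level with the pointer tip to within about 1 mm. I then let go of the knob, moved the gripper clear, and handed the job in at about 28 s.

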